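# Make up two jeweller's bench kits

### The job

Make up the two kits for the bench: the dimpled doming block and the larger ball punch go in the long narrow tray, the plain flat bench block and the wooden ring clamp go in the squarish tray, one thing to a compartment, each lying flat on the tray's floor the same way up as it lies now. Set each thing down gently rather than dropping it, leave the smaller ball punch and the white jar where they are, and do not knock over the wooden ring cone.

Things in the scene. Friction and masses are not known exactly. Their poses are not given: they have to be found in the camera images.
- long_tray: Long narrow wooden tray with a hard grey lining, fixed: 110 mm along its x, 210 mm along its y; walls 5 mm thick, 10 mm high above the bench; floor's top 4 mm above the bench. A divider, 5 mm thick and as high as the walls, runs along x through the middle and leaves two compartments, each 100 mm (x) by 97.5 mm (y), centred at y = +51 and -51 mm. Origin: centre of its underside, on the bench; z up.
- square_tray: Squarish wooden tray with a hard grey lining, fixed: 150 mm along its x, 170 mm along its y; walls 5 mm thick, 10 mm high above the bench; floor's top 4 mm above the bench. A divider, 5 mm thick and as high as the walls, runs along x through the middle and leaves two compartments, each 140 mm (x) by 77.5 mm (y), centred at y = +41 and -41 mm. Origin: centre of its underside, on the bench; z up.
- doming_block: Doming block: a steel block 46 x 46 mm and 36 mm high with four round dimples of different sizes in its top, about 0.6 kg. Loose. Origin: centre of its underside; sides along x and y, z up.
- bench_block: Bench block: a plain flat steel block 56 x 56 mm and 25 mm high, smooth top, about 0.6 kg. Loose. Origin: centre of its underside; sides along x and y, z up.
- large_punch: Larger ball punch, lying: 80 mm long along x; square wooden handle, 24 x 24 mm section, from x = -40 to +4 mm, then a 12 mm thick steel neck and a steel ball 24 mm across at the +x end (centre x = +28 mm). About 0.09 kg, ball end heavier. Loose. Origin: halfway along, at its underside, z up; grip the handle across y.
- small_punch: The smaller ball punch, lying on its side, to be left alone: the same shape, 56 mm long along x, square wooden handle 16 x 16 mm in section from x = -28 to +2 mm, steel ball 16 mm across at the +x end. Loose. Origin: halfway along it, at its underside; z up.
- ring_clamp: Wooden ring clamp lying flat: two pale wooden halves with a dark wedge between them at the -x end, a steel band about the middle and dark pads at the +x end; 110 mm long along x, 28 mm wide in the middle (y), 24 mm high. About 0.07 kg. Loose. Origin: halfway along it, at its underside; it can be gripped across y near the middle; z up.
- flux_jar: White round jar with a metal lid, 44 mm across and 50 mm high, standing, to be left alone. Loose. Origin: centre of its underside; z up.
- ring_cone: Dark wooden ring cone on a round foot, standing, 40 mm across the foot and 64 mm high, to be left standing. Loose. Origin: centre of its underside; z up.
Not all that is in view belongs to the job. What is shaped like the bench_block but blue or pink is not meant.

How it is judged:
At the end, for the whole second after the job is handed in: One thing per compartment: doming block and larger punch in the long tray, bench block and ring clamp in the squarish tray, each flat on the floor (within 2.5 mm, 0.06 rad), same way up, at rest; smaller punch and jar within 30 mm of their starts, ring cone standing (tilt under 0.3 rad) (x of doming_block in the frame of long_tray between -0.05 and 0.05 m and y of doming_block in the frame of long_tray between -0.1 and 0.1 m and z of doming_block in the frame of long_tray between 0.001 and 0.0065 m and angle between each of doming_block, large_punch, bench_block, ring_clamp's own z axis and vertical below 0.06 rad and linear speed of each of doming_block, large_punch, bench_block, ring_clamp below 0.02 m/s and angular speed of each of doming_block, large_punch, bench_block, ring_clamp below 0.2 rad/s and x of large_punch in the frame of long_tray between -0.05 and 0.05 m and y of large_punch in the frame of long_tray between -0.1 and 0.1 m and z of large_punch in the frame of long_tray between 0.001 and 0.0065 m and ((y of doming_block in the frame of long_tray above 0.01 m and y of large_punch in the frame of long_tray below -0.01 m) or (y of doming_block in the frame of long_tray below -0.01 m and y of large_punch in the frame of long_tray above 0.01 m)) and x of bench_block in the frame of square_tray between -0.07 and 0.07 m and y of bench_block in the frame of square_tray between -0.08 and 0.08 m and z of bench_block in the frame of square_tray between 0.001 and 0.0065 m and x of ring_clamp in the frame of square_tray between -0.07 and 0.07 m and y of ring_clamp in the frame of square_tray between -0.08 and 0.08 m and z of ring_clamp in the frame of square_tray between 0.001 and 0.0065 m and ((y of bench_block in the frame of square_tray above 0.01 m and y of ring_clamp in the frame of square_tray below -0.01 m) or (y of bench_block in the frame of square_tray below -0.01 m and y of ring_clamp in the frame of square_tray above 0.01 m)) and distance of each of small_punch, flux_jar from where it was at the start of the episode below 0.03 m and angle between ring_cone's own z axis and vertical below 0.3 rad); the robot touches nothing.
It fails at once if the doming block comes down hard (faster than 0.7 m/s within 30 mm of the bench) (height (world z) of doming_block below 0.03 m and linear speed of doming_block above 0.7 m/s).
It fails at once if the large punch comes down hard (faster than 0.7 m/s within 30 mm of the bench) (height (world z) of large_punch below 0.03 m and linear speed of large_punch above 0.7 m/s).
It fails at once if the bench block comes down hard (faster than 0.7 m/s within 30 mm of the bench) (height (world z) of bench_block below 0.03 m and linear speed of bench_block above 0.7 m/s).
It fails at once if the ring clamp comes down hard (faster than 0.7 m/s within 30 mm of the bench) (height (world z) of ring_clamp below 0.03 m and linear speed of ring_clamp above 0.7 m/s).
It fails at once if the ring cone is knocked over (angle between ring_cone's own z axis and vertical above 0.7 rad).
It also fails if it takes over 112 s, if anything falls off the work surface, if the arm or the gripper's body presses on something with over 40 N, if the wrist force passes 120 N, or if a joint passes its speed limit or range.

### The arm

A 7-joint arm with a two-finger parallel gripper is mounted at the origin on the work surface. World frame = base frame: x ahead of the robot, y to its left, z up, the work surface at z = 0. Lengths are in m, angles in rad, forces in N, time in s.
With the tool pointing down it reaches from about 0.4 to 0.85 m from the base axis. Payload 4.5 kg.
Tool frame: the origin (TCP) lies at the very end of the fingers, on their centre line; the grasp point (between the pads) lies 19 mm behind it (ctrl.grasp_offset is the distance from the TCP to the grasp point, in m); z points along the fingers, y is the line along which they close (so a half turn about z gives the same grasp; the last joint's range is limited). The gripper opens to 88 mm and grips with 3 to 60 N. Pads are 18 mm wide; open, the fingers measure 123 mm over their backs; the gripper's body (75 mm by 187 mm) begins 45 mm behind the grasp point.
Start: joints at [1.324, 0.689, -0.195, 1.565, 0.157, 0.902, -0.215], TCP at [0.173, -0.601, 0.215] pointing down, gripper open.
Joint ranges: [-3.01, 3.01], [-0.46, 2.08], [-1.47, 1.51], [0.13, 2.56], [-1, 4.14], [0.04, 2.09], [-2.66, 2.66]. Speed limits (rad/s): [2.57, 2.57, 3.14, 3.14, 3.14, 3.14, 3.14].

### API

Orientations are given as a rotation vector (axis times angle).
In Python, from plant import ctrl gives the robot as it stands.
- The arm moves only by the shell command python3 -m handwheel 'ROWS' [FORCE]. ROWS is a JSON object of lists of equal length, an entry for each row: "hand": the gripper's target within -1 to 1 (fully open at 1, half-way at 0, shut at -1); "delta_pos": the shift along the tool's x, y, z in m, a list of three; "rot": the turn, a rotation vector about the tool's x, y, z in rad, a list of three. In form: {"hand": [hand, ...], "delta_pos": [[x, y, z], ...], "rot": [[rx, ry, rz], ...]}. A call has exactly 10 rows; each row is the pose to reach, as a shift and turn from the pose commanded when the call began, along the tool's axes at that moment; what a row does not reach only later rows make up. A row lasts 1/8 s, in which the tool goes at most 62.5 mm and 10.7 degrees, less where a joint would pass 70% of its speed; a pose out of reach is approached as far as the arm can. A call with a gripper value outside its range is refused whole. The fingers move at their own pace and stop on an object; FORCE is the grip in N (left out, the last holds). Time passes only in rows, so rows that repeat a pose let the fingers close, or fill a call up. It gives the time, the measured TCP pose, the force, the opening and the grip force at its end, in the units of the state.
- ctrl.read_state(): the state, without advancing time (a new reading comes with each control period).
- ctrl.get_image(name): name is "side" or "top" or "wrist"; returns a dict with "color" (480x640x3 uint8, red, green, blue), "mtx" (3x3 intrinsics, pixels), "rvec" (rotation vector, rad) and "tvec" (3), from world to camera coordinates, as OpenCV has them; the wrist camera has in their place "T_tool_cam" (4x4, takes a point from camera to tool coordinates, whose origin is the TCP and whose axes are the flange's). Camera axes: x right, y down, z forward; pixel columns grow to the right and rows downward; lengths in m; the calibration is good to about 2 mm. A picture is of the moment at which its call begins: read the wrist's pose just before it. There is no depth.
- ctrl.sign_off(): hands the job in; it is judged then, once.
The state is a dict: "time": time; "qpos": joint angles; "qvel": joint speeds; "joint_torque": joint torques, N m; "tcp_pos": TCP position; "tool_rot": TCP orientation; "wrist_force": force on the tool from outside, world axes, zero at the start; "torque": the same for the moment, N m; "grip_width": finger opening in m; "gripper_force": force on a finger pad.
Only numpy, scipy, OpenCV 4.12 (cv2) and the standard library are available. Lean on these libraries where they do the work, as an engineer would, in place of code of your own. Each camera call takes 0.05 s, during which the arm holds its last target. There are 200 camera calls.

## Working session

There is one attempt and no reset: what is moved stays moved. The work goes in short steps, Python scripts to look and compute and a shell command to move; the robot and the scene stay as the last step left them, time stands still between calls to the robot, and variables do not carry over. Pictures are saved under pics/ and viewed, at most 14 in all, crops included, and the job is handed in when it is done.

```bash
mkdir -p pics; ls; python3 - <<'E'
from plant import ctrl
import cv2
for n in ["top","side"]:
    d=ctrl.get_image(n); cv2.imwrite(f"pics/{n}0.png",d["color"][:,:,::-1]); print(n,d["mtx"],d["rvec"],d["tvec"])
d=ctrl.get_image("wrist");print(d["mtx"],d["T_tool_cam"])
print(ctrl.read_state(),ctrl.grasp_offset)
E
```

```text
pics
top [[485.87600488   0.         312.84933848]
 [  0.         485.87600488 237.88727256]
 [  0.           0.           1.        ]] [ 2.00591765 -2.21788939  0.24251376] [0.05090371 0.61672789 0.96349334]
side [[579.5737006    0.         323.58953329]
 [  0.         579.5737006  248.49422814]
 [  0.           0.           1.        ]] [ 2.12823205 -0.14818178  0.0723581 ] [-0.59412959  0.08410018  1.10590269]
[[337.03565209   0.         321.44956033]
 [  0.         337.03565209 242.68997569]
 [  0.           0.           1.        ]] [[ 4.60364840e-04 -9.60596551e-01 -2.77946135e-01  7.23287394e-02]
 [ 9.99999888e-01  4.71630008e-04  2.63311082e-05  9.19299120e-04]
 [ 1.05794166e-04 -2.77946116e-01  9.60596661e-01 -1.70029618e-01]
 [ 0.00000000e+00  0.00000000e+00  0.00000000e+00  1.00000000e+00]]
{'time': 0.15, 'qpos': array([ 1.32381691,  0.68977427, -0.19452807,  1.56607369,  0.15731411,
        0.90250479, -0.21514471]), 'qvel': array([ 0.0007818 , -0.0027966 ,  0.00056383, -0.00373377, -0.00062519,
       -0.00132386, -0.00025167]), 'joint_torque': array([-1.19826869e-03, -5.27861845e+01, -1.26818173e+00, -1.53586918e+01,
       -5.24063758e-02,  3.92425340e-03,  1.19807669e-04]), 'tcp_pos': array([ 0.17301221, -0.60005661,  0.21471333]), 'tool_rot': array([-3.10935616e+00, -4.39453558e-01,  4.75348697e-04]), 'wrist_force': array([-0.22257311,  0.17190051, -0.12092054]), 'torque': array([ 0.0519809 , -0.02471465, -0.00742817]), 'gripper_force': 0.0, 'grip_width': 0.08772246107544926} 0.0187
```

View pics/top0.png

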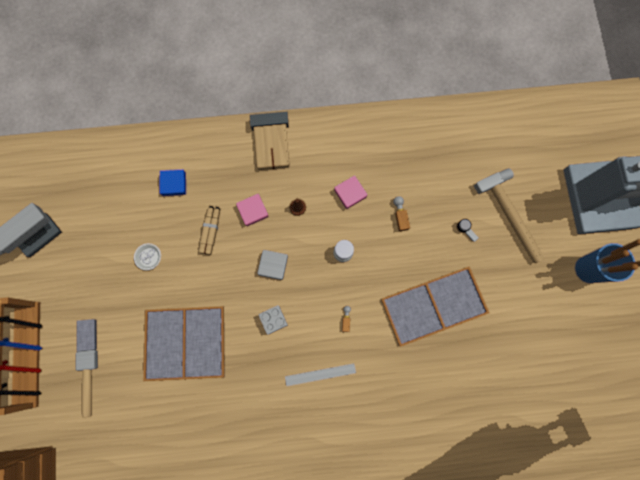

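View pics/side0.png

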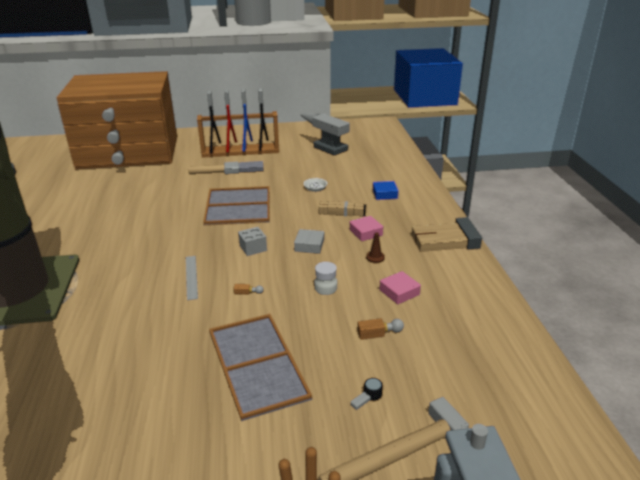

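```bash
cat > h.py <<'E'
import cv2,numpy as np
from scipy.spatial.transform import Rotation as R
def cam(d,s=None):
    """camera -> world: rotation, position"""
    if "rvec" in d:
        r=R.from_rotvec(np.ravel(d["rvec"])).as_matrix().T
        return r,-r@np.ravel(d["tvec"])
    Rt=R.from_rotvec(s["tool_rot"]).as_matrix(); T=d["T_tool_cam"]
    return Rt@T[:3,:3],Rt@T[:3,3]+s["tcp_pos"]
def cast(px,z,d,s=None):
    r,c=cam(d,s); px=np.atleast_2d(px).astype(float)
    v=np.c_[px,np.ones(len(px))]@np.linalg.inv(d["mtx"]).T@r.T
    return c+v*((z-c[2])/v[:,2])[:,None]
def rect(P):
    (x,y),(w,h),a=cv2.minAreaRect((P[:,:2]*1000).astype(np.float32))
    if w<h: w,h,a=h,w,a+90
    return np.round([x,y,w,h,(a+90)%180-90],1)  # mm; angle of long side
E
python3 - <<'E'
from plant import ctrl
from h import *
d=ctrl.get_image("top"); print("cam",cam(d)[1]); im=d["color"]; hsv=cv2.cvtColor(im,cv2.COLOR_RGB2HSV)
def blobs(m,name,z,lo,hi):
    cs,_=cv2.findContours(m.astype(np.uint8),cv2.RETR_EXTERNAL,cv2.CHAIN_APPROX_NONE)
    for c in cs:
        a=cv2.contourArea(c)
        if lo<a<hi:
            u=c[:,0].mean(0)
            if 130<u[0]<500 and 160<u[1]<400: print(name,u.round(),a,rect(cast(c[:,0],z,d)))
for p in [(272,265),(272,320),(160,340),(420,310),(401,220),(346,324),(345,250),(210,240),(146,340)]: print(p,hsv[p[1],p[0]])
H,S,V=[hsv[...,i].astype(int) for i in range(3)]
blobs((S<70),"grey",.02,60,9000)
blobs((H<14)&(S>120),"orange",.012,30,9000)
blobs((S<70),"greylow",.004,1000,9000)
E
python3 - <<'E'
import cv2
a=cv2.imread("pics/top0.png")[180:390,140:500]
cv2.imwrite("pics/crop0.png",cv2.resize(a,(800,467),interpolation=cv2.INTER_CUBIC))
E
```

```text
cam [0.40072454 0.01437232 1.07260299]
(272, 265) [ 80   5 155]
(272, 320) [ 83   6 161]
(160, 340) [117  21 135]
(420, 310) [114  19 137]
(401, 220) [ 15 155 161]
(346, 324) [ 15 155 174]
(345, 250) [116  10 197]
(210, 240) [ 19 103 183]
(146, 340) [ 13 142 120]
grey [320. 374.] 677.5 [337.    1.8 149.1  21.6 -85.3]
grey [164. 344.] 2299.5 [432.3 323.6 138.8  75.3  -2.5]
grey [203. 342.] 2276.5 [427.7 241.5 138.4  75.5  -3.5]
grey [273. 320.] 494.5 [460.   91.7  49.6  48.8 -70.4]
grey [413. 314.] 1971.5 [ 442.1 -209.1   98.8   95.1   14.1]
grey [456. 298.] 1930.0 [ 466.8 -307.4   98.9   95.    14.1]
grey [272. 264.] 656.0 [578.8  82.3  58.5  58.5  72.8]
grey [147. 256.] 564.0 [623.7 354.4  60.1  58.9  41.1]
grey [343. 250.] 341.5 [594.5 -76.5  50.3  43.3 -32.7]
grey [467. 229.] 194.5 [ 612.5 -359.5   54.    31.5   38.3]
grey [399. 202.] 86.5 [ 692.1 -211.8   28.2   22.8   -5.7]
grey [494. 180.] 423.5 [ 722.5 -436.7   97.5   27.7  -69. ]
orange [297. 207.] 171.0 [706.5  14.8  35.3  34.   -5.6]
greylow [164. 344.] 2299.5 [432.8 328.3 140.9  76.4  -2.5]
greylow [203. 342.] 2276.5 [428.1 244.9 140.5  76.7  -3.5]
greylow [413. 314.] 1971.5 [ 442.7 -212.5  100.4   96.6   14.1]
greylow [456. 298.] 1930.0 [ 467.8 -312.3  100.4   96.5   14.1]
```

View pics/crop0.png

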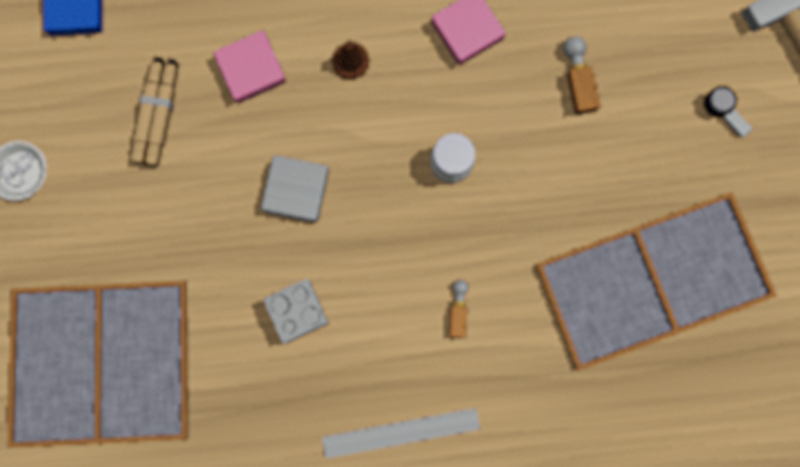

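Candidates (top view): grey plain block (272,265) is the bench block, while pink (252,209) and (350,192) and blue (173,182) are decoys. The dimpled block is at (272,320). Punches are the large one at (401,213) and the small one at (346,319). The clamp is at (209,230). The crop confirms dimples, plain top and sizes. Long tray is on the right, squarish on the left.

```bash
cat >> h.py <<'E'
def go(s,x,y,z,yaw):
    """world mm, deg of tool x (taken to nearest half turn) -> delta_pos, rot in tool axes, tool straight down"""
    Rt=R.from_rotvec(s["tool_rot"]).as_matrix(); cur=np.degrees(np.arctan2(Rt[1,0],Rt[0,0]))
    yaw=cur+(yaw-cur+90)%180-90
    W=R.from_euler("z",yaw,degrees=True)*R.from_euler("x",180,degrees=True)
    print("cur yaw %.1f q7 %.2f"%(cur,s["qpos"][6]),"tcp",(s["tcp_pos"]*1000).round(1),"->",[x,y,z,round(yaw,1)],
      "delta",(Rt.T@(np.array([x,y,z])/1000-s["tcp_pos"])).round(4),"rot",(R.from_matrix(Rt).inv()*W).as_rotvec().round(3))
def shot(name,zs):
    from plant import ctrl
    s=ctrl.read_state(); d=ctrl.get_image("wrist"); cv2.imwrite(f"pics/{name}.png",d["color"][:,:,::-1])
    return s,d,cv2.cvtColor(d["color"],cv2.COLOR_RGB2HSV)
def blobs(m,z,d,s,lo):
    cs,_=cv2.findContours(m.astype(np.uint8),cv2.RETR_EXTERNAL,cv2.CHAIN_APPROX_NONE)
    for c in cs:
        a=cv2.contourArea(c)
        if a>lo: print(c[:,0].mean(0).round(),a,rect(cast(c[:,0],z,d,s)))
E
python3 -m handwheel '{"hand":[1,1,1,1,1,1,1,1,1,1],"delta_pos":[[0.057,-0.023,0],[0.114,-0.046,0],[0.17,-0.07,0],[0.227,-0.093,0],[0.284,-0.116,0],[0.341,-0.139,0],[0.398,-0.162,0],[0.454,-0.186,0],[0.511,-0.209,0],[0.568,-0.232,0.015]],"rot":[[0,0,0],[0,0,0],[0,0,0],[0,0,0],[0,0,0],[0,0,0],[0,0,0],[0,0,0],[0,0,0],[0,0,0]]}' 20
python3 - <<'E'
from h import *
s,d,hsv=shot("w1",0); H,S,V=[hsv[...,i].astype(int) for i in range(3)]
print(s["tcp_pos"],s["tool_rot"],s["qpos"][6],s["qvel"].max())
print("handle");blobs((H<17)&(S>140),.022,d,s,300)
print("grey");blobs((S<70),.012,d,s,300)
E
```

```text
time: 1.45
tcp_pos: [0.6564, -0.2196, 0.2015]
tool_rot: [3.109, 0.439, 0.004]
wrist_force: [1.0, -0.2, -0.4]
grip_width: 0.0883
gripper_force: 0.0
[ 0.65640596 -0.21958366  0.20145721] [3.10926513 0.43940104 0.00388346] -1.1185620371828648 0.5107888369175225
handle
[311. 404.] 990.0 [ 433.6 -270.5  204.1   47.7  -74. ]
[309. 338.] 790.0 [ 513.7 -250.   203.7   17.3  -73.9]
[319. 220.] 880.0 [ 652.2 -219.2   46.2   24.3    2.8]
[104. 100.] 1624.0 [711.8  11.7  58.8  37.5  72.4]
grey
[584. 345.] 7277.0 [ 570.4 -583.6  189.6  131.9   30.7]
[266. 418.] 39664.0 [ 440.7 -281.9  887.5  296.7  -74. ]
[326. 345.] 24291.5 [ 498.5 -261.9  566.6  195.3  -67.5]
[174. 238.] 1929.0 [585.8 -72.2  68.1  44.5 -43.7]
[535. 212.] 2301.0 [ 723.6 -444.3  102.2   31.4  -70.3]
[ 32. 206.] 3660.0 [578.4  81.8  69.6  69.4  72.9]
[328. 181.] 447.5 [ 693.2 -218.    30.3   22.2   16.1]
```

View pics/w1.png

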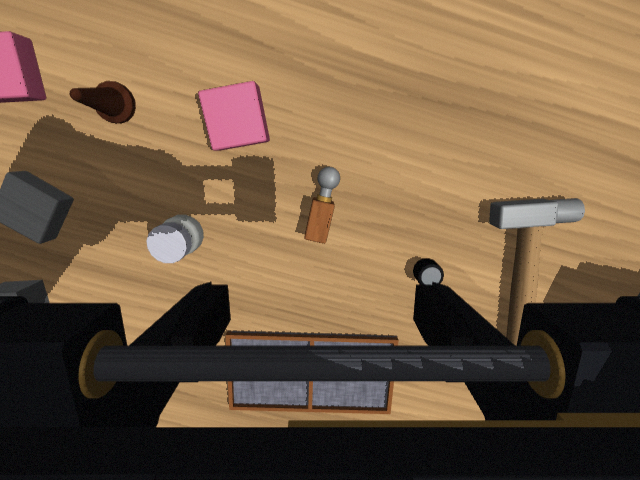

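```bash
python3 - <<'E'
from h import *; from plant import ctrl
s=ctrl.read_state(); go(s,661,-219,4,2.8)
E
```

```text
cur yaw 16.7 q7 -1.12 tcp [ 662.1 -208.3  198. ] -> [661, -219, 4, np.float64(2.8)] delta [-0.0055  0.0113  0.1939] rot [-0.008 -0.006  0.243]
```

```bash

python3 -m handwheel '{"hand":[0.2,0.2,0.2,0.2,0.2,0.2,0.2,0.2,0.2,0.2],"delta_pos":[[0.006,0.001,0.02],[0.006,0.001,0.05],[0.006,0.001,0.08],[0.006,0.001,0.1],[0.006,0.001,0.12],[0.006,0.001,0.13],[0.006,0.001,0.13],[0.006,0.001,0.13],[0.006,0.001,0.13],[0.006,0.001,0.13]],"rot":[[0,0,0.06],[0,0,0.12],[0,0,0.2],[0,0,0.236],[0,0,0.236],[0,0,0.236],[0,0,0.236],[0,0,0.236],[0,0,0.236],[0,0,0.236]]}' 20
python3 - <<'E'
from h import *
s,d,hsv=shot("w2",0); H,S,V=[hsv[...,i].astype(int) for i in range(3)]
print("handle");blobs((H<17)&(S>140),.022,d,s,300)
go(s,661,-219,4,2.8)
E
```

```text
time: 2.75
tcp_pos: [0.6605, -0.2201, 0.0711]
tool_rot: [3.14, 0.07, 0.001]
wrist_force: [-0.8, 0.7, 0.9]
grip_width: 0.0526
gripper_force: 0.0
handle
[391. 416.] 449.5 [ 527.8 -281.4   60.     9.8  -75.8]
[319. 264.] 2042.0 [ 653.2 -219.2   49.2   24.1    3.3]
[  6. 170.] 612.5 [707.7 -19.2  32.3  11.1 -12.2]
cur yaw 2.6 q7 -1.32 tcp [ 660.5 -220.1   71.1] -> [661, -219, 4, np.float64(2.8)] delta [ 0.0005 -0.0011  0.0671] rot [ 0.    -0.001 -0.004]
```

View pics/w2.png

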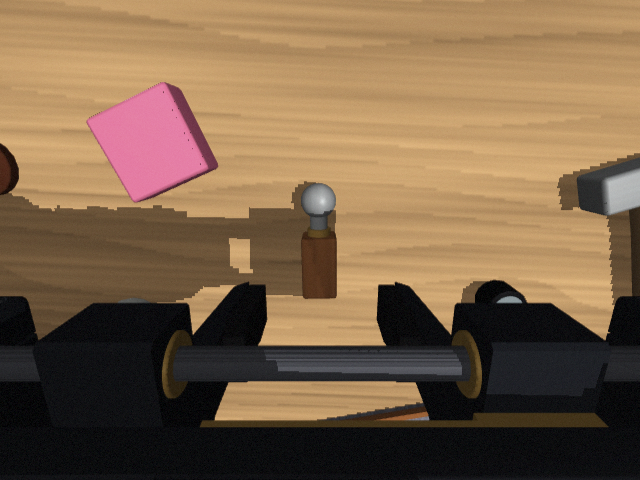

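The punch handle (319,264) is square-on and centred between the fingers, with the ball at (318,200). Descend and grip.

```bash

python3 -m handwheel '{"hand":[0.2,0.2,0.2,0.2,0.2,0.2,-0.8,-0.8,-0.8,-0.8],"delta_pos":[[0,-0.001,0.02],[0,-0.001,0.04],[0,-0.001,0.055],[0,-0.001,0.066],[0,-0.001,0.066],[0,-0.001,0.066],[0,-0.001,0.066],[0,-0.001,0.066],[0,-0.001,0.066],[0,-0.001,0.066]],"rot":[[0,0,0],[0,0,0],[0,0,0],[0,0,0],[0,0,0],[0,0,0],[0,0,0],[0,0,0],[0,0,0],[0,0,0]]}' 25
python3 -m handwheel '{"hand":[-0.8,-0.8,-0.8,-0.8,-0.8,-0.8,-0.8,-0.8,-0.8,-0.8],"delta_pos":[[0,0,-0.01],[0,0,-0.03],[0,0,-0.05],[0,0,-0.07],[0,0,-0.09],[0,0,-0.1],[0,0,-0.1],[0,0,-0.1],[0,0,-0.1],[0,0,-0.1]],"rot":[[0,0,0],[0,0,0],[0,0,0],[0,0,0],[0,0,0],[0,0,0],[0,0,0],[0,0,0],[0,0,0],[0,0,0]]}'
python3 - <<'E'
from h import *
s,d,hsv=shot("w3",0); H,S,V=[hsv[...,i].astype(int) for i in range(3)]
go(s,460,-310,100,14.1)
# square tray from world figures, long tray corners seen?
E
```

```text
time: 4.05
tcp_pos: [0.6601, -0.219, 0.0046]
tool_rot: [3.141, 0.07, 0.0]
wrist_force: [-0.5, 0.5, -0.1]
grip_width: 0.015
gripper_force: 0.0
time: 5.3
tcp_pos: [0.6597, -0.2189, 0.1038]
tool_rot: [-3.141, -0.07, 0.002]
wrist_force: [-0.6, 0.1, -0.3]
grip_width: 0.0087
gripper_force: 0.0
cur yaw 2.6 q7 -1.32 tcp [ 659.7 -218.9  103.8] -> [460, -310, 100, np.float64(14.1)] delta [-0.2036  0.0821  0.004 ] rot [-0.     0.001 -0.201]
```

View pics/w3.png

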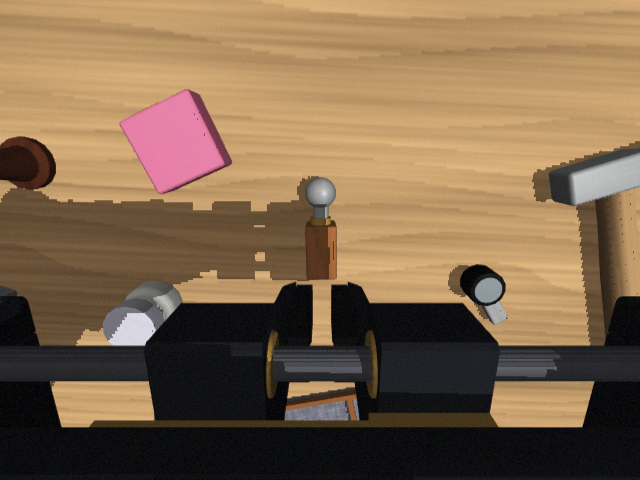

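The fingers closed at TCP z 4.6 mm without touching the 24 mm handle. In the picture the finger tips (row 283, gap 112 px for 52.6 mm) scale to a depth of 0.16 m, against 0.183 m for the TCP. So the real tips sit about 20 mm above the reported TCP, and I'll go lower by that amount, watching the force.

```bash

python3 -m handwheel '{"hand":[0.2,0.2,0.2,0.2,0.2,0.2,0.2,0.2,0.2,0.2],"delta_pos":[[0.001,0,0],[0.001,0,0.02],[0.001,0,0.04],[0.001,0,0.06],[0.001,0,0.08],[0.001,0,0.095],[0.001,0,0.105],[0.001,0,0.112],[0.001,0,0.116],[0.001,0,0.116]],"rot":[[0,0,0],[0,0,0],[0,0,0],[0,0,0],[0,0,0],[0,0,0],[0,0,0],[0,0,0],[0,0,0],[0,0,0]]}'
python3 -m handwheel '{"hand":[-0.8,-0.8,-0.8,-0.8,-0.8,-0.8,-0.8,-0.8,-0.8,-0.8],"delta_pos":[[0,0,0],[0,0,0],[0,0,0],[0,0,0],[0,0,0],[0,0,0],[0,0,-0.02],[0,0,-0.05],[0,0,-0.08],[0,0,-0.1]],"rot":[[0,0,0],[0,0,0],[0,0,0],[0,0,0],[0,0,0],[0,0,0],[0,0,0],[0,0,0],[0,0,0],[0,0,0]]}' 25
python3 - <<'E'
from h import *
from plant import ctrl
s=ctrl.read_state()
go(s,460,-310,100,14.1)
E
```

```text
time: 6.6
tcp_pos: [0.6612, -0.219, -0.0113]
tool_rot: [3.141, 0.07, 0.0]
wrist_force: [0.4, 0.4, 0.1]
grip_width: 0.0528
gripper_force: 0.0
time: 7.85
tcp_pos: [0.6619, -0.2193, 0.0911]
tool_rot: [3.14, 0.07, 0.004]
wrist_force: [0.8, -1.4, -0.6]
grip_width: 0.0238
gripper_force: 24.8
cur yaw 2.6 q7 -1.32 tcp [ 661.9 -219.3   91.1] -> [460, -310, 100, np.float64(14.1)] delta [-0.2057  0.0816 -0.0093] rot [ 0.001 -0.002 -0.201]
```

```bash

python3 -m handwheel '{"hand":[-0.8,-0.8,-0.8,-0.8,-0.8,-0.8,-0.8,-0.8,-0.8,-0.8],"delta_pos":[[-0.03,0.012,0],[-0.06,0.025,0],[-0.09,0.037,0],[-0.12,0.05,0],[-0.15,0.062,0],[-0.18,0.075,0],[-0.205,0.085,0],[-0.205,0.085,0],[-0.205,0.085,0],[-0.205,0.085,0]],"rot":[[0,0,-0.03],[0,0,-0.06],[0,0,-0.09],[0,0,-0.12],[0,0,-0.15],[0,0,-0.18],[0,0,-0.2],[0,0,-0.2],[0,0,-0.2],[0,0,-0.2]]}'
python3 - <<'E'
from h import *
s,d,hsv=shot("w4",0); H,S,V=[hsv[...,i].astype(int) for i in range(3)]
print(s["grip_width"]); go(s,460,-314,-8,14.1)
print("lining");blobs((S<60)&(V>80),.004,d,s,800)
E
```

```text
time: 9.1
tcp_pos: [0.4618, -0.3121, 0.0887]
tool_rot: [3.118, 0.386, 0.003]
wrist_force: [0.5, 0.3, -0.2]
grip_width: 0.0241
gripper_force: 24.8
0.024062259117855582
cur yaw 14.1 q7 -1.00 tcp [ 461.8 -312.1   88.7] -> [460, -314, -8, np.float64(14.1)] delta [-0.0024  0.0013  0.0967] rot [ 0.    -0.002  0.001]
lining
[310. 234.] 11293.5 [ 468.6 -314.1   97.3   96.6  -76.1]
[192. 224.] 12840.0 [ 441.8 -214.3   99.2   96.5   14.2]
[458.  66.] 858.0 [ 605.  -373.1   28.9   13.7   34.3]
[455.  16.] 1049.5 [ 632.2 -360.9   23.9   20.2  -75.8]
```

View pics/w4.png

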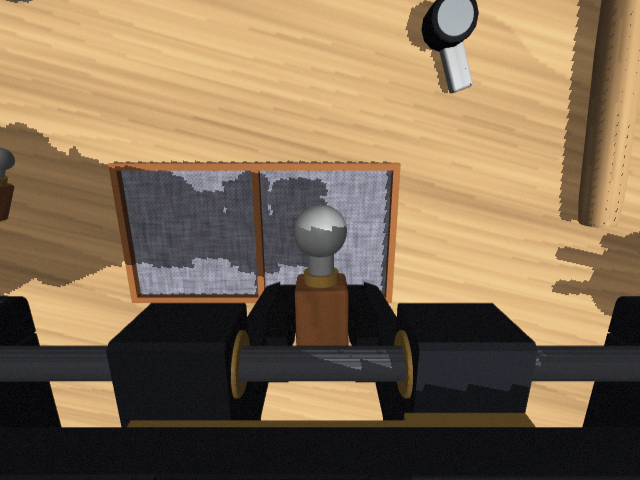

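Punch is held level (ball at 320,231), square to the long tray, over the right compartment (260–392, 170–300). Lower it slowly, release a little, and lift.

```bash

python3 -m handwheel '{"hand":[-0.8,-0.8,-0.8,-0.8,-0.8,-0.8,-0.8,-0.8,-0.8,-0.8],"delta_pos":[[-0.002,0.001,0.02],[-0.002,0.001,0.04],[-0.002,0.001,0.06],[-0.002,0.001,0.075],[-0.002,0.001,0.085],[-0.002,0.001,0.09],[-0.002,0.001,0.093],[-0.002,0.001,0.0955],[-0.002,0.001,0.0955],[-0.002,0.001,0.0955]],"rot":[[0,0,0],[0,0,0],[0,0,0],[0,0,0],[0,0,0],[0,0,0],[0,0,0],[0,0,0],[0,0,0],[0,0,0]]}'
python3 -m handwheel '{"hand":[-0.2,-0.2,-0.2,-0.2,-0.2,-0.2,-0.2,-0.2,-0.2,-0.2],"delta_pos":[[0,0,0],[0,0,0],[0,0,0],[0,0,0],[0,0,-0.01],[0,0,-0.03],[0,0,-0.06],[0,0,-0.1],[0,0,-0.15],[0,0,-0.18]],"rot":[[0,0,0],[0,0,0],[0,0,0],[0,0,0],[0,0,0],[0,0,0],[0,0,0],[0,0,0],[0,0,0],[0,0,0]]}'
python3 - <<'E'
from h import *
s,d,hsv=shot("w5",0); H,S,V=[hsv[...,i].astype(int) for i in range(3)]
print("handle");blobs((H<17)&(S>140),.026,d,s,300)
go(s,460,92,150,19.6)
E
```

```text
time: 10.4
tcp_pos: [0.4586, -0.3146, -0.0067]
tool_rot: [3.118, 0.383, 0.001]
wrist_force: [0.1, 0.1, -0.7]
grip_width: 0.0238
gripper_force: 24.8
time: 11.65
tcp_pos: [0.459, -0.3149, 0.1761]
tool_rot: [3.116, 0.383, 0.004]
wrist_force: [0.4, -0.3, -1.1]
grip_width: 0.0353
gripper_force: 0.0
handle
[ 70. 184.] 695.5 [438.9 -78.2  32.7  22.7 -10. ]
[271. 207.] 22138.5 [ 458.7 -266.1  200.5  105.1  -75.9]
cur yaw 14.0 q7 -0.97 tcp [ 459.  -314.9  176.1] -> [460, 92, 150, np.float64(19.6)] delta [ 0.0995 -0.3946  0.0254] rot [ 0.003 -0.002 -0.097]
```

View pics/w5.png

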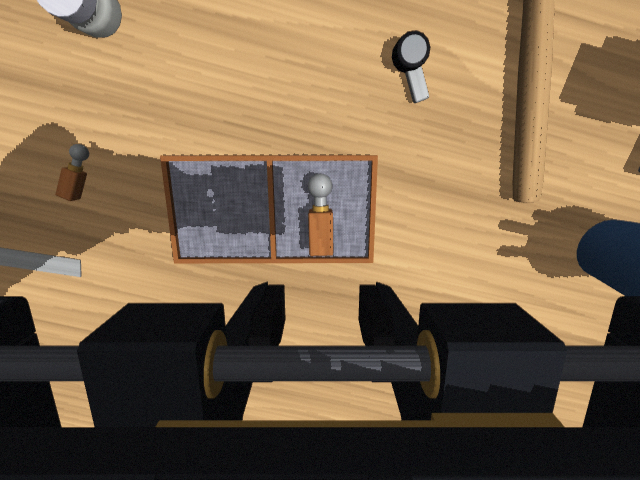

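```bash

python3 -m handwheel '{"hand":[0.6,0.6,0.6,0.6,0.6,0.6,0.6,0.6,0.6,0.6],"delta_pos":[[0.013,-0.05,0],[0.026,-0.1,0],[0.039,-0.15,0],[0.052,-0.2,0],[0.065,-0.25,0],[0.078,-0.3,0],[0.09,-0.35,0.01],[0.099,-0.39,0.02],[0.0995,-0.394,0.025],[0.0995,-0.394,0.025]],"rot":[[0,0,0],[0,0,-0.02],[0,0,-0.04],[0,0,-0.06],[0,0,-0.08],[0,0,-0.097],[0,0,-0.097],[0,0,-0.097],[0,0,-0.097],[0,0,-0.097]]}'
python3 - <<'E'
from h import *
s,d,hsv=shot("w6",0); H,S,V=[hsv[...,i].astype(int) for i in range(3)]
for z in (.036,.018): print("block",z);blobs((S<45)&(V>60),z,d,s,1500)
go(s,460,92,-8,19.6)
E
```

```text
time: 12.95
tcp_pos: [0.459, 0.0912, 0.1479]
tool_rot: [3.095, 0.534, -0.002]
wrist_force: [-0.2, -0.6, -0.4]
grip_width: 0.0704
gripper_force: 0.0
block 0.036
[324. 229.] 2960.0 [462.7  89.   50.5  45.9  19.6]
[566. 150.] 3377.5 [591.4 -74.4  70.7  41.1 -70.4]
[156. 196.] 11804.0 [437.9 230.1 125.5  68.2  -3. ]
[ 64. 164.] 12383.0 [442.  304.9 125.3  66.7  -3.1]
[384.  95.] 4995.0 [577.4  81.1  53.3  53.2  72.8]
block 0.018
[324. 229.] 2960.0 [458.5  87.4  53.7  48.8  19.6]
[566. 150.] 3377.5 [595.5 -86.5  75.3  43.8 -70.4]
[156. 196.] 11804.0 [432.2 237.4 133.5  72.6  -3. ]
[ 64. 164.] 12383.0 [436.6 317.1 133.3  71.   -3.1]
[384.  95.] 4995.0 [580.6  79.   56.7  56.6  72.8]
cur yaw 19.6 q7 -1.65 tcp [459.   91.2 147.9] -> [460, 92, -8, np.float64(19.6)] delta [ 0.0013 -0.0005  0.1559] rot [ 0.001  0.001 -0.   ]
```

View pics/w6.png

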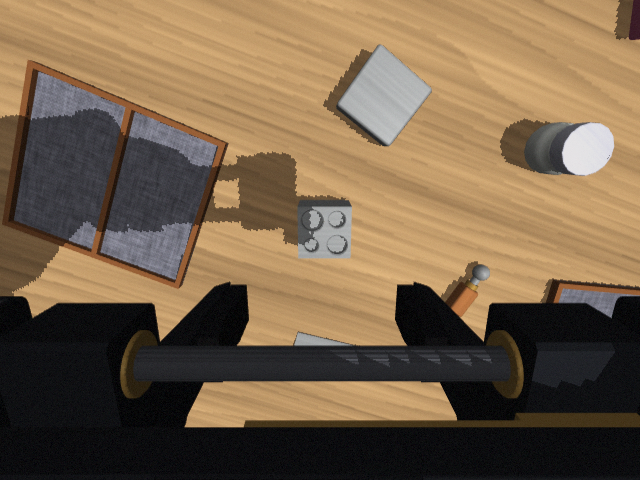

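```bash

python3 -m handwheel '{"hand":[0.6,0.6,0.6,0.6,0.6,0.6,0.6,0.6,0.6,0.6],"delta_pos":[[0.001,0.002,0.02],[0.001,0.002,0.05],[0.001,0.002,0.08],[0.001,0.002,0.11],[0.001,0.002,0.13],[0.001,0.002,0.145],[0.001,0.002,0.152],[0.001,0.002,0.156],[0.001,0.002,0.156],[0.001,0.002,0.156]],"rot":[[0,0,0],[0,0,0],[0,0,0],[0,0,0],[0,0,0],[0,0,0],[0,0,0],[0,0,0],[0,0,0],[0,0,0]]}'
python3 -m handwheel '{"hand":[-0.4,-0.4,-0.4,-0.4,-0.4,-0.4,-0.4,-0.4,-0.4,-0.4],"delta_pos":[[0,0,0],[0,0,0],[0,0,0],[0,0,0],[0,0,0],[0,0,-0.01],[0,0,-0.03],[0,0,-0.06],[0,0,-0.09],[0,0,-0.12]],"rot":[[0,0,0],[0,0,0],[0,0,0],[0,0,0],[0,0,0],[0,0,0],[0,0,0],[0,0,0],[0,0,0],[0,0,0]]}' 45
python3 - <<'E'
from h import *; from plant import ctrl
s=ctrl.read_state(); print(s["gripper_force"],s["grip_width"]); go(s,442,-214,110,14.1)
E
```

```text
time: 14.25
tcp_pos: [0.4614, 0.0904, -0.0076]
tool_rot: [-3.096, -0.534, -0.001]
wrist_force: [-0.7, -0.4, -1.0]
grip_width: 0.0706
gripper_force: 0.0
time: 15.5
tcp_pos: [0.46, 0.0902, 0.1129]
tool_rot: [3.096, 0.535, -0.003]
wrist_force: [0.3, -0.1, -5.5]
grip_width: 0.0458
gripper_force: 45.0
44.99999866937287 0.04583820150636748
cur yaw 19.6 q7 -1.67 tcp [460.   90.2 112.9] -> [442, -214, 110, np.float64(14.1)] delta [-0.119   0.2805  0.0031] rot [-0.     0.002  0.096]
```

```bash

python3 -m handwheel '{"hand":[-0.4,-0.4,-0.4,-0.4,-0.4,-0.4,-0.4,-0.4,-0.4,-0.4],"delta_pos":[[-0.01,0.025,0],[-0.026,0.062,0],[-0.043,0.1,0],[-0.06,0.14,0],[-0.077,0.18,0],[-0.094,0.22,0],[-0.108,0.255,0],[-0.117,0.275,0],[-0.119,0.28,0],[-0.119,0.28,0]],"rot":[[0,0,0],[0,0,0.02],[0,0,0.04],[0,0,0.06],[0,0,0.08],[0,0,0.096],[0,0,0.096],[0,0,0.096],[0,0,0.096],[0,0,0.096]]}'
python3 - <<'E'
from h import *
s,d,hsv=shot("w7",0); H,S,V=[hsv[...,i].astype(int) for i in range(3)]
print(s["gripper_force"],s["grip_width"]); go(s,442,-214,-4,14.1)
E
```

```text
time: 16.75
tcp_pos: [0.4424, -0.2124, 0.1119]
tool_rot: [-3.117, -0.386, 0.001]
wrist_force: [-0.0, 0.1, -6.5]
grip_width: 0.0456
gripper_force: 45.0
44.99991206859704 0.04557243357660464
cur yaw 14.1 q7 -1.25 tcp [ 442.4 -212.4  111.9] -> [442, -214, -4, np.float64(14.1)] delta [-0.0007  0.0015  0.1159] rot [-0.001  0.     0.   ]
```

View pics/w7.png

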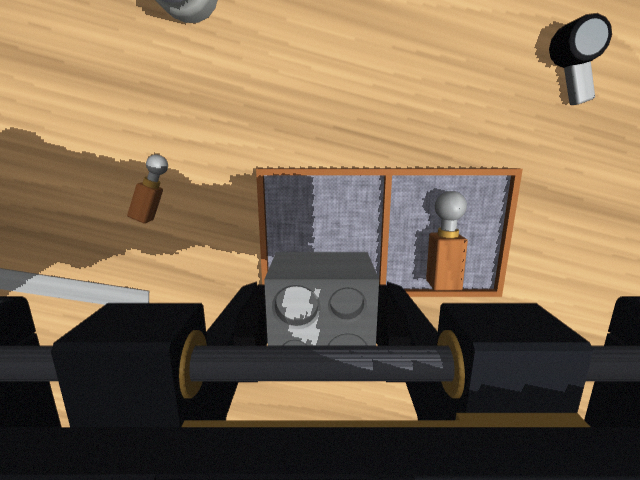

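Block is held level (320,310) over the left compartment; the punch lies flat in the other one (450,245).

```bash

python3 -m handwheel '{"hand":[-0.4,-0.4,-0.4,-0.4,-0.4,-0.4,-0.4,-0.4,-0.4,-0.4],"delta_pos":[[0,0.001,0.02],[0,0.001,0.045],[0,0.001,0.07],[0,0.001,0.088],[0,0.001,0.1],[0,0.001,0.107],[0,0.001,0.112],[0,0.001,0.1155],[0,0.001,0.1155],[0,0.001,0.1155]],"rot":[[0,0,0],[0,0,0],[0,0,0],[0,0,0],[0,0,0],[0,0,0],[0,0,0],[0,0,0],[0,0,0],[0,0,0]]}'
python3 -m handwheel '{"hand":[0.3,0.3,0.3,0.3,0.3,0.3,0.3,0.3,0.3,0.3],"delta_pos":[[0,0,0],[0,0,0],[0,0,0],[0,0,0],[0,0,-0.01],[0,0,-0.03],[0,0,-0.06],[0,0,-0.1],[0,0,-0.15],[0,0,-0.17]],"rot":[[0,0,0],[0,0,0],[0,0,0],[0,0,0],[0,0,0],[0,0,0],[0,0,0],[0,0,0],[0,0,0],[0,0,0]]}'
python3 - <<'E'
from h import *
s,d,hsv=shot("w8",0)
print(s["gripper_force"],s["grip_width"]); go(s,580,81,150,-17.2);go(s,580,81,150,72.8)
E
```

```text
time: 18.05
tcp_pos: [0.4432, -0.2145, -0.0032]
tool_rot: [3.118, 0.385, 0.001]
wrist_force: [-0.6, 0.4, -6.4]
grip_width: 0.0458
gripper_force: 45.0
time: 19.3
tcp_pos: [0.4439, -0.2148, 0.1697]
tool_rot: [3.116, 0.385, 0.006]
wrist_force: [0.8, 0.4, -0.1]
grip_width: 0.0573
gripper_force: 0.0
0.0 0.05732049988905108
cur yaw 14.1 q7 -1.22 tcp [ 443.9 -214.8  169.7] -> [580, 81, 150, np.float64(-17.2)] delta [ 0.2038 -0.2539  0.0198] rot [ 0.002 -0.004  0.546]
cur yaw 14.1 q7 -1.22 tcp [ 443.9 -214.8  169.7] -> [580, 81, 150, np.float64(72.8)] delta [ 0.2038 -0.2539  0.0198] rot [ 0.004 -0.002 -1.025]
```

View pics/w8.png

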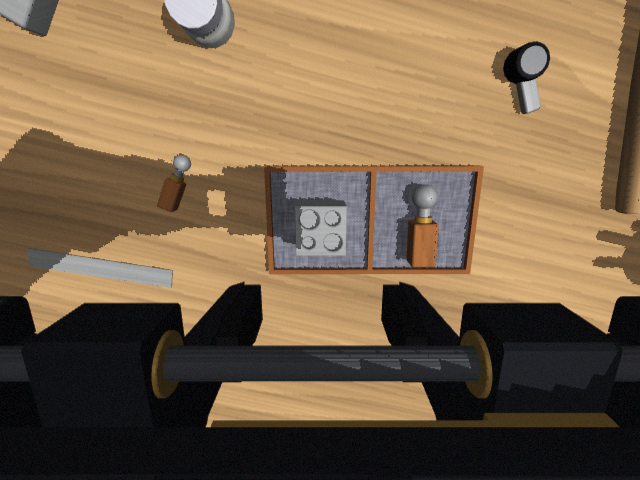

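Doming block (322,230) and punch (424,225) are each flat in their own compartment. Next, the bench block.

```bash

python3 -m handwheel '{"hand":[1,1,1,1,1,1,1,1,1,1],"delta_pos":[[0.025,-0.03,0],[0.055,-0.07,0],[0.085,-0.11,0],[0.115,-0.145,0],[0.145,-0.18,0],[0.175,-0.22,0],[0.2,-0.25,0.01],[0.204,-0.254,0.02],[0.204,-0.254,0.02],[0.204,-0.254,0.02]],"rot":[[0,0,-0.1],[0,0,-0.25],[0,0,-0.4],[0,0,-0.55],[0,0,-0.7],[0,0,-0.85],[0,0,-1.0],[0,0,-1.025],[0,0,-1.025],[0,0,-1.025]]}'
python3 - <<'E'
from h import *
s,d,hsv=shot("w9",0); H,S,V=[hsv[...,i].astype(int) for i in range(3)]
for z in (.025,.012): print("block",z);blobs((S<45)&(V>60),z,d,s,1500)
go(s,580,81,-11,72.8)
E
```

```text
time: 20.6
tcp_pos: [0.5785, 0.0795, 0.1464]
tool_rot: [2.53, 1.86, -0.003]
wrist_force: [0.4, -0.1, 0.9]
grip_width: 0.0881
gripper_force: 0.0
block 0.025
[321. 226.] 3625.5 [579.8  80.5  55.2  54.7 -17.3]
[97. 76.] 13400.0 [438.7 236.5 128.7  71.3  -3.2]
block 0.012
[321. 226.] 3625.5 [578.9  77.5  57.7  57.2 -17.3]
[97. 76.] 13400.0 [431.5 240.4 134.5  74.5  -3.2]
cur yaw 72.6 q7 -0.96 tcp [578.5  79.5 146.4] -> [580, 81, -11, np.float64(72.8)] delta [0.0022 0.001  0.1574] rot [-0.     0.002 -0.003]
```

View pics/w9.png

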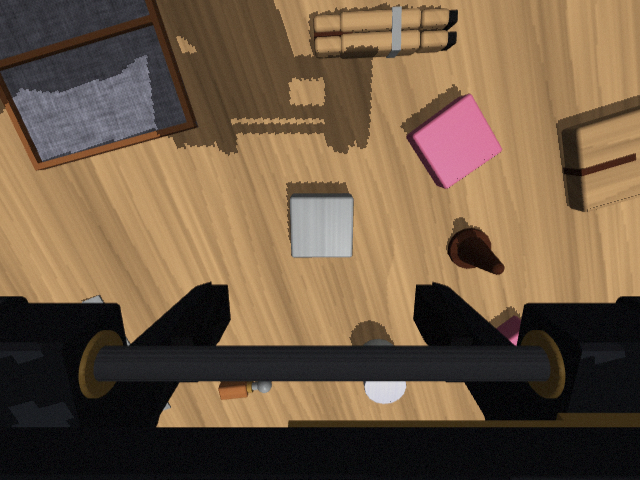

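```bash

python3 -m handwheel '{"hand":[1,1,1,1,1,1,1,1,1,1],"delta_pos":[[0.001,0.001,0.02],[0.001,0.001,0.05],[0.001,0.001,0.08],[0.001,0.001,0.11],[0.001,0.001,0.13],[0.001,0.001,0.145],[0.001,0.001,0.152],[0.001,0.001,0.157],[0.001,0.001,0.157],[0.001,0.001,0.157]],"rot":[[0,0,0],[0,0,0],[0,0,0],[0,0,0],[0,0,0],[0,0,0],[0,0,0],[0,0,0],[0,0,0],[0,0,0]]}'
python3 -m handwheel '{"hand":[-0.2,-0.2,-0.2,-0.2,-0.2,-0.2,-0.2,-0.2,-0.2,-0.2],"delta_pos":[[0,0,0],[0,0,0],[0,0,0],[0,0,0],[0,0,0],[0,0,-0.01],[0,0,-0.03],[0,0,-0.06],[0,0,-0.09],[0,0,-0.12]],"rot":[[0,0,0],[0,0,0],[0,0,0],[0,0,0],[0,0,0],[0,0,0],[0,0,0],[0,0,0],[0,0,0],[0,0,0]]}' 50
python3 - <<'E'
from h import *; from plant import ctrl
s=ctrl.read_state(); print(s["gripper_force"],s["grip_width"]); go(s,428.5,245,110,87)
E
```

```text
time: 21.9
tcp_pos: [0.5808, 0.0825, -0.01]
tool_rot: [2.528, 1.864, 0.001]
wrist_force: [-0.6, 0.2, 1.0]
grip_width: 0.0883
gripper_force: 0.0
time: 23.15
tcp_pos: [0.5798, 0.0818, 0.1104]
tool_rot: [-2.528, -1.864, 0.002]
wrist_force: [-0.0, -0.0, -5.5]
grip_width: 0.0551
gripper_force: 50.0
49.99817669391632 0.05513406671471493
cur yaw 72.8 q7 -0.99 tcp [579.8  81.8 110.4] -> [428.5, 245, 110, np.float64(87.0)] delta [ 0.1112 -0.1928  0.0004] rot [-0.001  0.001 -0.248]
```

```bash

python3 -m handwheel '{"hand":[-0.2,-0.2,-0.2,-0.2,-0.2,-0.2,-0.2,-0.2,-0.2,-0.2],"delta_pos":[[0.01,-0.018,0],[0.028,-0.048,0],[0.046,-0.08,0],[0.064,-0.11,0],[0.082,-0.14,0],[0.098,-0.17,0],[0.109,-0.187,0],[0.113,-0.193,0],[0.113,-0.193,0],[0.113,-0.193,0]],"rot":[[0,0,-0.03],[0,0,-0.07],[0,0,-0.11],[0,0,-0.15],[0,0,-0.19],[0,0,-0.23],[0,0,-0.248],[0,0,-0.248],[0,0,-0.248],[0,0,-0.248]]}'
python3 - <<'E'
from h import *
s,d,hsv=shot("w10",0); H,S,V=[hsv[...,i].astype(int) for i in range(3)]
print(s["gripper_force"],s["grip_width"]); go(s,428.5,247,-6,87)
print("lining");blobs((S<60)&(V>40)&(H>100),.004,d,s,1500)
E
```

```text
time: 24.4
tcp_pos: [0.4298, 0.2461, 0.1091]
tool_rot: [2.28, 2.161, -0.002]
wrist_force: [0.7, -0.2, -6.0]
grip_width: 0.0553
gripper_force: 50.0
49.99780833721161 0.055253180204136026
cur yaw 86.9 q7 -1.26 tcp [429.8 246.1 109.1] -> [428.5, 247, -6, np.float64(87.0)] delta [ 0.0009 -0.0013  0.1151] rot [-0.     0.001 -0.001]
lining
[315. 365.] 7881.5 [424.1 116.7 295.2  34.3  -3.1]
[321. 252.] 10879.5 [428.  232.8 140.2  93.6  -3. ]
[319. 131.] 18503.0 [433.  324.4 140.2  77.   -3. ]
```

View pics/w10.png

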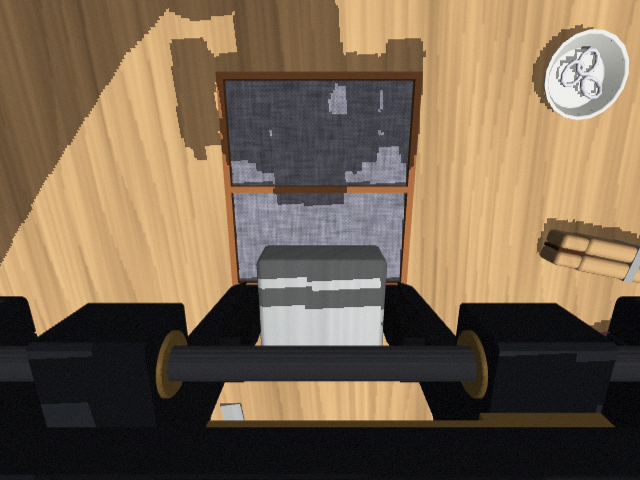

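The bench block is held over the near compartment (235–405, 195–283), and the tray is square to the tool. Lower, release and lift.

```bash

python3 -m handwheel '{"hand":[-0.2,-0.2,-0.2,-0.2,-0.2,-0.2,-0.2,-0.2,-0.2,-0.2],"delta_pos":[[0,-0.001,0.02],[0,-0.001,0.045],[0,-0.001,0.07],[0,-0.001,0.088],[0,-0.001,0.1],[0,-0.001,0.107],[0,-0.001,0.111],[0,-0.001,0.1145],[0,-0.001,0.1145],[0,-0.001,0.1145]],"rot":[[0,0,0],[0,0,0],[0,0,0],[0,0,0],[0,0,0],[0,0,0],[0,0,0],[0,0,0],[0,0,0],[0,0,0]]}'
python3 -m handwheel '{"hand":[0.6,0.6,0.6,0.6,0.6,0.6,0.6,0.6,0.6,0.6],"delta_pos":[[0,0,0],[0,0,0],[0,0,0],[0,0,0],[0,0,-0.01],[0,0,-0.03],[0,0,-0.06],[0,0,-0.1],[0,0,-0.15],[0,0,-0.17]],"rot":[[0,0,0],[0,0,0],[0,0,0],[0,0,0],[0,0,0],[0,0,0],[0,0,0],[0,0,0],[0,0,0],[0,0,0]]}'
python3 - <<'E'
from h import *
s,d,hsv=shot("w11",0); H,S,V=[hsv[...,i].astype(int) for i in range(3)]
print(s["gripper_force"],s["grip_width"])
print("block");blobs((S<15)&(V>60),.029,d,s,1000)
# clamp from the top camera: pale wood is brighter than bench -> use dark/pale edges in ROI
from plant import ctrl
t=ctrl.get_image("top"); h=cv2.cvtColor(t["color"],cv2.COLOR_RGB2HSV).astype(int)
roi=np.zeros(h.shape[:2],bool); roi[200:262,192:226]=1
m=roi&((h[...,2]<95)|(h[...,1]<60)); p=np.argwhere(m)[:,::-1]; print(len(p),p.min(0),p.max(0),rect(cast(p,.012,t)))
go(s,650,220,150,0);go(s,650,220,150,90)
E
```

```text
time: 25.7
tcp_pos: [0.4285, 0.2475, -0.0048]
tool_rot: [2.278, 2.163, 0.001]
wrist_force: [0.6, -0.2, -4.8]
grip_width: 0.0553
gripper_force: 50.0
time: 26.95
tcp_pos: [0.4291, 0.2479, 0.1682]
tool_rot: [2.278, 2.162, 0.006]
wrist_force: [1.1, 0.9, 0.0]
grip_width: 0.0703
gripper_force: 0.0
0.0 0.07026450122611737
block
[321. 226.] 3280.5 [429.3 244.5  56.2  55.5  86.9]
[535.  91.] 3555.5 [617.5 353.   55.6  54.7  -3. ]
80 [203 206] [219 254] [672.  216.  111.1  32.6  -9.2]
cur yaw 87.0 q7 -1.19 tcp [429.1 247.9 168.2] -> [650, 220, 150, np.float64(0.0)] delta [-0.0164  0.222   0.0189] rot [ 1.000e-03 -4.000e-03  1.519e+00]
cur yaw 87.0 q7 -1.19 tcp [429.1 247.9 168.2] -> [650, 220, 150, np.float64(90.0)] delta [-0.0164  0.222   0.0189] rot [ 0.003 -0.002 -0.052]
```

Bench block measures (429,244.5), 56 × 55.5 mm, flat. The clamp measures 111 × 33 mm at (672,216), −9°. I'll turn to 170.8° to keep joint 7 mid-range.

```bash

python3 -m handwheel '{"hand":[0,0,0,0,0,0,0,0,0,0],"delta_pos":[[-0.003,0.03,0],[-0.006,0.06,0],[-0.009,0.09,0],[-0.012,0.12,0],[-0.014,0.15,0],[-0.016,0.18,0],[-0.018,0.21,0],[-0.019,0.24,0],[-0.019,0.244,0.018],[-0.019,0.244,0.018]],"rot":[[0,0,-0.15],[0,0,-0.32],[0,0,-0.5],[0,0,-0.68],[0,0,-0.86],[0,0,-1.04],[0,0,-1.22],[0,0,-1.4],[0,0,-1.462],[0,0,-1.462]]}'
python3 - <<'E'
from h import *
s,d,hsv=shot("w12",0); H,S,V=[hsv[...,i].astype(int) for i in range(3)]
print("steel band");blobs((S<60)&(V>110),.024,d,s,60)
m=(V<70)&(S>0); m[270:]=0; print("dark");blobs(m,.012,d,s,40)
print("pink");blobs((H>160)&(S>80),.02,d,s,500)
go(s,672,216,-11,170.8)
E
```

```text
time: 28.3
tcp_pos: [0.6697, 0.2145, 0.1438]
tool_rot: [-0.253, -3.127, 0.005]
wrist_force: [0.1, 0.9, -0.5]
grip_width: 0.0438
gripper_force: 0.0
steel band
[321. 241.] 207.5 [680.6 211.4  29.    7.1  75.4]
[475. 151.] 3720.5 [624.7 350.4  56.7  56.   80.8]
[293.   6.] 473.0 [498.6 220.8  34.2   9.1  80.7]
dark
[370.  13.] 647.5 [507.5 277.9 164.7   3.3  86.9]
[357.   2.] 44.5 [499.3 269.6  14.7   3.3  80.7]
pink
[ 37. 319.] 612.0 [716.3 -80.3  53.   29.   24.9]
[225. 280.] 3099.5 [708.4 116.9  64.2  59.  -70.9]
cur yaw 170.7 q7 0.45 tcp [669.7 214.5 143.8] -> [672, 216, -11, np.float64(170.8)] delta [-0.0026  0.0024  0.1548] rot [-0.003 -0.004 -0.001]
```

View pics/w12.png

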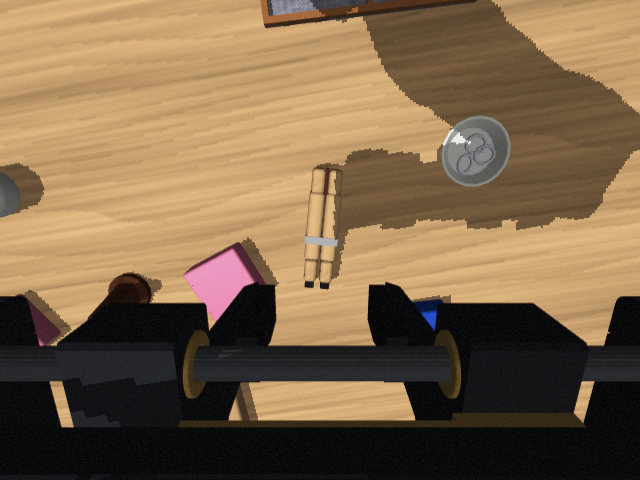

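```bash

python3 - <<'E'
from h import *; from plant import ctrl
s=ctrl.read_state(); d=ctrl.get_image("wrist")
P=cast([[326,168],[317,287],[322,241],[226,280],[270,281]],.018,d,s)*1000; print(P.round(1)); e=P[0]-P[1]; a=np.degrees(np.arctan2(e[1],e[0])); print(np.linalg.norm(e),a,(P[0]+P[1])/2)
c=(P[0]+P[1])/2; go(s,*c[:2].round(1),-11,a)
E
```

```text
[[619.2 226.9  18. ]
 [727.6 201.   18. ]
 [683.3 213.   18. ]
 [706.7 116.9  18. ]
 [714.4 157.9  18. ]]
111.41833677625482 166.57539329429284 [673.39799472 213.93273451  18.        ]
cur yaw 170.8 q7 0.45 tcp [669.9 215.3 145.2] -> [np.float64(673.4), np.float64(213.9), -11, np.float64(166.6)] delta [-0.0042 -0.0006  0.1562] rot [-0.002 -0.003  0.073]
```

```bash

python3 -m handwheel '{"hand":[0,0,0,0,0,0,0,0,0,0],"delta_pos":[[-0.006,0,0.01],[-0.006,0,0.04],[-0.006,0,0.08],[-0.006,0,0.11],[-0.006,0,0.13],[-0.006,0,0.145],[-0.006,0,0.152],[-0.006,0,0.156],[-0.006,0,0.156],[-0.006,0,0.156]],"rot":[[0,0,0.04],[0,0,0.073],[0,0,0.073],[0,0,0.073],[0,0,0.073],[0,0,0.073],[0,0,0.073],[0,0,0.073],[0,0,0.073],[0,0,0.073]]}'
python3 -m handwheel '{"hand":[-0.7,-0.7,-0.7,-0.7,-0.7,-0.7,-0.7,-0.7,-0.7,-0.7],"delta_pos":[[0,0,0],[0,0,0],[0,0,0],[0,0,0],[0,0,0],[0,0,-0.01],[0,0,-0.03],[0,0,-0.06],[0,0,-0.09],[0,0,-0.12]],"rot":[[0,0,0],[0,0,0],[0,0,0],[0,0,0],[0,0,0],[0,0,0],[0,0,0],[0,0,0],[0,0,0],[0,0,0]]}' 25
python3 - <<'E'
from h import *; from plant import ctrl
s=ctrl.read_state(); print(s["gripper_force"],s["grip_width"]); go(s,435.5,325.5,110,177)
E
```

```text
time: 29.65
tcp_pos: [0.6774, 0.215, -0.0083]
tool_rot: [0.367, 3.119, 0.001]
wrist_force: [0.2, 0.1, 0.8]
grip_width: 0.044
gripper_force: 0.0
time: 30.9
tcp_pos: [0.6771, 0.2153, 0.1135]
tool_rot: [0.366, 3.119, 0.002]
wrist_force: [0.5, -0.1, -1.2]
grip_width: 0.0275
gripper_force: 25.0
25.000027120113373 0.027527456592094452
cur yaw 166.6 q7 0.38 tcp [677.1 215.3 113.5] -> [435.5, 325.5, 110, np.float64(177.0)] delta [0.2605 0.0514 0.0033] rot [ 0.001  0.001 -0.181]
```

```bash

python3 -m handwheel '{"hand":[-0.7,-0.7,-0.7,-0.7,-0.7,-0.7,-0.7,-0.7,-0.7,-0.7],"delta_pos":[[0.025,0.005,0],[0.06,0.012,0],[0.1,0.02,0],[0.14,0.028,0],[0.18,0.036,0],[0.22,0.044,0],[0.25,0.049,0],[0.26,0.051,0],[0.26,0.051,0],[0.26,0.051,0]],"rot":[[0,0,-0.02],[0,0,-0.05],[0,0,-0.08],[0,0,-0.11],[0,0,-0.14],[0,0,-0.17],[0,0,-0.181],[0,0,-0.181],[0,0,-0.181],[0,0,-0.181]]}'
python3 - <<'E'
from h import *
from plant import ctrl
s,d,hsv=shot("w13",0)
H,S,V=[hsv[...,i].astype(int) for i in range(3)]
print(s["gripper_force"],s["grip_width"]); go(s,436.5,325.5,-4,177)
print("lining+block");blobs((S<60)&(V>40),.004,d,s,1500)
E
```

```text
time: 32.15
tcp_pos: [0.4375, 0.3238, 0.111]
tool_rot: [0.087, 3.139, -0.001]
wrist_force: [0.2, 0.4, -1.5]
grip_width: 0.0279
gripper_force: 25.0
24.999728500843048 0.02791114427705385
cur yaw 176.8 q7 -0.08 tcp [437.5 323.8 111. ] -> [436.5, 325.5, -4, np.float64(177.0)] delta [0.0013 0.0017 0.115 ] rot [-0.001  0.001 -0.003]
lining+block
[593. 367.] 2314.0 [585.8 576.3  95.3  29.1  86.9]
[320. 367.] 4640.5 [571.6 315.9 177.   31.4  86.9]
[ 52. 366.] 2483.5 [556.6  53.3  99.1  30.2  86.9]
[524. 231.] 6912.5 [451.7 494.2 111.   51.2  -0. ]
[322. 206.] 6128.0 [424.9 325.  123.3  77.9  -3.1]
[222. 217.] 14345.5 [429.1 241.3 140.9  76.7  -3.1]
```

```bash

python3 -m handwheel '{"hand":[-0.7,-0.7,-0.7,-0.7,-0.7,-0.7,-0.7,-0.7,-0.7,-0.7],"delta_pos":[[0.001,0.001,0.02],[0.001,0.001,0.045],[0.001,0.001,0.07],[0.001,0.001,0.088],[0.001,0.001,0.1],[0.001,0.001,0.107],[0.001,0.001,0.112],[0.001,0.001,0.115],[0.001,0.001,0.115],[0.001,0.001,0.115]],"rot":[[0,0,0],[0,0,0],[0,0,0],[0,0,0],[0,0,0],[0,0,0],[0,0,0],[0,0,0],[0,0,0],[0,0,0]]}'
python3 -m handwheel '{"hand":[-0.1,-0.1,-0.1,-0.1,-0.1,-0.1,-0.1,-0.1,-0.1,-0.1],"delta_pos":[[0,0,0],[0,0,0],[0,0,0],[0,0,0],[0,0,-0.01],[0,0,-0.03],[0,0,-0.06],[0,0,-0.1],[0,0,-0.15],[0,0,-0.17]],"rot":[[0,0,0],[0,0,0],[0,0,0],[0,0,0],[0,0,0],[0,0,0],[0,0,0],[0,0,0],[0,0,0],[0,0,0]]}'
python3 - <<'E'
from h import *
from plant import ctrl
s,d,hsv=shot("w14",0)
H,S,V=[hsv[...,i].astype(int) for i in range(3)]
m=(S>60)&(H<30); m[270:]=0
P=np.array([[320,100]]); print("band");blobs((S<15)&(V>100),.028,d,s,40)
t=ctrl.get_image("top"); cv2.imwrite("pics/top_end.png",t["color"][:,:,::-1])
a=np.vstack([cv2.resize(d["color"][100:300,120:520,::-1],(800,400)), ])
b=cv2.resize(t["color"][190:390,140:500,::-1],(360,200)); 
c=np.zeros((600,800,3),np.uint8); c[:400]=a; c[400:,:360]=b; cv2.imwrite("pics/end.png",c)
E
```

```text
time: 33.45
tcp_pos: [0.435, 0.3258, -0.0037]
tool_rot: [0.083, 3.14, 0.001]
wrist_force: [-0.2, -0.7, -0.7]
grip_width: 0.0273
gripper_force: 25.0
time: 34.7
tcp_pos: [0.4353, 0.3269, 0.1691]
tool_rot: [0.082, 3.138, 0.005]
wrist_force: [-0.0, 0.7, 0.4]
grip_width: 0.0396
gripper_force: 0.0
band
[354. 389.] 805.5 [628.6 352.6  55.1  27.8  86.9]
[320. 226.] 165.0 [438.8 325.3  28.5   5.8  87. ]
[492. 208.] 67.0 [429.2 485.8  33.5   5.  -87.2]
[234. 220.] 3244.0 [429.8 244.2  55.4  55.   87. ]
[495. 188.] 829.5 [411.7 485.7  34.2  25.7  90. ]
[ 23. 125.] 1020.5 [334.6  71.1  45.9  18.1 -85.4]
```

```bash
python3 - <<'E'
# unviewed numeric check: smaller punch, jar and cone against the first top picture
import cv2,numpy as np
a,b=cv2.imread("pics/top0.png").astype(int),cv2.imread("pics/top_end.png").astype(int)
for n,(x,y) in dict(punch=(346,319),jar=(344,250),cone=(297,207)).items():
    s=np.s_[y-16:y+16,x-16:x+16]
    r=cv2.matchTemplate(b[y-26:y+26,x-26:x+26].astype(np.uint8),a[s].astype(np.uint8),cv2.TM_CCOEFF_NORMED); print(n,cv2.minMaxLoc(r)[1::2])
E
```

```text
punch (0.9816068410873413, (10, 10))
jar (0.9994757175445557, (10, 10))
cone (0.9992830157279968, (10, 10))
```

The numbers agree. The clamp band is at (439,325), 28.5 mm wide at the expected height, and the bench block is at (430,244). The small punch, jar and cone show no shift in the top view.

```bash
python3 -c "
from plant import ctrl
print(ctrl.sign_off())"
```

```text
the job is handed in; nothing more can be done
None
```

Both kits are made up and handed in at about 35 s: doming block and larger punch in the long tray, bench block and ring clamp in the squarish tray, each placed gently, with the jar, small punch and cone unmoved; the clamp's final placing was checked by measurement only (picture limit reached), and the sign-off gave no verdict.

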